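# Park a fragile staining dish in its guard bay

## Robot

A 6-joint arm with a two-finger parallel gripper is mounted at the origin on a cart in front of the work surface, level with it; the furniture and walls round the work are solid. World frame = base frame: x ahead of the robot, y to its left, z up, the work surface at z = 0. Lengths are in m, angles in rad, forces in N, time in s.
With the tool pointing down it reaches from about 0.3 to 1 m from the base axis. Payload 5.1 kg.
Tool frame: the origin (TCP) lies at the very end of the fingers, on their centre line; the grasp point (between the pads) lies 19 mm behind it; y points along the fingers, x is the direction in which the jaws open and shut, and the axes are right-handed (so a half turn about y gives the same grasp; the last joint's range is limited). The gripper opens to 95 mm and grips with 3 to 60 N. Pads are 20 mm wide; open, the fingers measure 119 mm over their backs; the gripper's body (75 mm by 180 mm) begins 59 mm behind the grasp point.
Start: joints at [-1.295, 0.124, 1.65, -0, 1.367, -0.083], TCP at [0.228, -0.609, 0.215] pointing down, gripper open.
Joint ranges: [-2.61, 2.61], [-1.02, 2.33], [0.03, 2.71], [-1.35, 4.49], [0.32, 2.68], [-2.91, 2.91]. Speed limits (rad/s): [2.57, 2.57, 3.14, 3.14, 3.14, 3.14].

## Interface

Orientations are given as [roll, pitch, yaw] about the fixed x, y, z axes, in that order (R = Rz(yaw) Ry(pitch) Rx(roll)).
In Python, from cell import env, snapshot, hand_in gives the robot as it stands.
- The arm moves only by the tool drive_tool, never from a script. Its argument "plan" is a list of rows, each an object of numbers: "x", "y", "z": the shift along the world's x, y, z in mm; "rx", "ry", "rz": the turn, a rotation vector about the world's x, y, z in rad; "jaw": the opening, from 0 (shut) to 1 (fully open). A call has 1 to 8 rows; each row shifts and turns the commanded pose from where the row before left it; what a row does not reach is not made up. A row lasts 1/10 s, in which the tool goes at most 50 mm and 8.59 degrees, less where a joint would pass 70% of its speed; a pose out of reach is approached as far as the arm can. A call is refused whole if a number of a shift passes 50 or a number of a turn 0.15, either way. A call with a gripper value outside its range is refused whole. The fingers move at their own pace and stop on an object; the grip force is fixed at half the most. Time passes only in rows, so rows that do not move let the fingers close. It gives the time, the measured TCP pose, the force and the opening at its end, in the units of the state.
- env.read_state(): the state, without advancing time (a new reading comes with each control period).
- snapshot(name): name is "scene" or "top" or "wrist"; returns a dict with "frame" (384x512x3 uint8, red, green, blue), "camera_matrix" (3x3 intrinsics, pixels), "rvec" (rotation vector, rad) and "tvec" (3), from world to camera coordinates, as OpenCV has them. Camera axes: x right, y down, z forward; pixel columns grow to the right and rows downward; lengths in m; the calibration is good to about 2 mm. A picture is of the moment at which its call begins. There is no depth.
- hand_in(): hands the job in, once; it reports no verdict.
The state is a dict: "time_s": time; "q": joint angles; "dq": joint speeds; "effort": joint torques, N m; "tool_pos": TCP position; "orientation": TCP orientation; "force": force on the tool from outside, world axes, zero at the start; "ft_torque": the same for the moment, N m; "grip_width": finger opening in m.
Only numpy, scipy, OpenCV 4.12 (cv2) and the standard library are available. Lean on these libraries where they do the work, as an engineer would, in place of code of your own. Each camera call takes 0.05 s, during which the arm holds its last target. There are 200 camera calls.

## Task

Slide the closed glass staining dish across the bench, without lifting it, through the open mouth of the white guard bay until it stands squarely and wholly inside, then swing the orange gate shut behind it. The glass is thin: push it gently, never with more than 10 newtons, do not squeeze it or knock it against the bay, and leave the timer and the two bottles where they stand.

Things in the scene. Friction and masses are not known exactly. Their poses are not given: they have to be found in the camera images.
- dish: Closed, clear glass staining dish with slides standing in it: a plain box, 100 mm along its x, 80 mm along its y, 46 mm high, about 0.3 kg, standing loose on the bench. Too wide to grip. Origin: centre of the underside; z up. It starts to the robot's left of the bay, its -y side roughly towards the bay's mouth.
- bay: White guard bay fixed to the bench: a U of three walls 40 mm high and 6 mm thick, with no floor. Origin on the bench at the centre of the bay; z up. Inside it measures 124 mm along its x (-62 to +62) and in y from the back wall at -55 mm to the open mouth, whose wall ends lie at +57 mm. The mouth looks along the bay's +y. Low feet stick out 20 mm beside it.
- gate (a joint): Angle of the orange gate, rad: 0 = shut across the mouth, growing as it swings outward (at pi/2 it points along the bay's +y from the end of the +x wall; stop at 2.1). Vertical hinge, stays where left, needs under 1 N at its end. A bar 140 mm long, 6 mm thick, 6 to 38 mm above the bench. Shut, it lies along the bay's x at y = +60 to +66 mm; the dish fits behind it with 35 mm to spare.
- gate_hinge (a point): Point on the gate's hinge axis, 22 mm above the bench, at x = +67, y = +63 mm in the bay's frame.
- gate_end (a point): Point in the gate's free end, 136 mm from the hinge axis, 22 mm above the bench, in the middle of the bar's thickness; a small orange end block, 8 mm long and 42 mm high at the top, sits here and stands 9 mm out on the outer face.
- timer: White bench timer with blue buttons, 62 x 62 mm, 21 mm high, loose. Origin: centre of the underside. Leave alone.
- dye_bottle: White bottle with a black cap and a red band, 40 mm across, 85 mm high, loose. Origin: centre of the underside. Leave alone.
- calib_bottle: White bottle with a red cap and a violet band, 34 mm across, 68 mm high, loose. Origin: centre of the underside. Leave alone.

How it is judged:
By the outcome, as a careful person would: the job done as asked, in the order asked, and still so for the second after the job is handed in, with the robot touching nothing.
It also fails if it takes over 69 s, if anything falls off the work surface, if the arm or the gripper's body presses on something with over 40 N, if the wrist force passes 120 N, or if a joint passes its speed limit or range.

## Working session

There is one attempt and no reset: what is moved stays moved. The work goes in short steps, Python scripts to look and compute and a tool call to move; the robot and the scene stay as the last step left them, time stands still between calls to the robot, and variables do not carry over. Pictures are saved under pics/ and viewed, about 8 in all and at most 12, crops included, and the job is handed in when it is done.

Besides the shell and the picture viewer there is one more tool, called after "Call:" by a JSON object that holds its "method" and its "body". drive_tool: Moves the arm, as the interface text tells. Its arguments: {"type":"object","properties":{"plan":{"type":"array"}},"required":["plan"]}

```bash
mkdir -p pics; ls; cat > h.py <<'E'
import numpy as np, cv2
from cell import env, snapshot, hand_in
def snap(n,f):
    s=snapshot(n); cv2.imwrite('pics/'+f,s['frame'][:,:,::-1]); np.savez('pics/'+f+'.npz',**s); return s
def load(f): return dict(np.load('pics/'+f+'.npz'))
def ray(s,uv,z):
    R=cv2.Rodrigues(s['rvec'])[0]; t=np.ravel(s['tvec']); c=-R.T@t
    uv=np.atleast_2d(np.float64(uv)); d=np.c_[uv,np.ones(len(uv))]@np.linalg.inv(s['camera_matrix']).T@R
    return c+d*((z-c[2])/d[:,2])[:,None]
def proj(s,p): return cv2.projectPoints(np.float64(p).reshape(-1,3),s['rvec'],s['tvec'],s['camera_matrix'],None)[0][:,0]
E
python3 - <<'E'
from h import *
a=snap('top','top0.png');b=snap('scene','scene0.png')
for s in(a,b):
    R=cv2.Rodrigues(s['rvec'])[0];print((-R.T@np.ravel(s['tvec'])).round(3),R.round(2).tolist())
print(env.read_state())
c=np.hstack([a['frame'],b['frame']])[:,:,::-1]
cv2.imwrite('pics/topbig.png',cv2.resize(a['frame'][:,:,::-1],(800,600)))
E
```

```text
pics
[ 0.329 -0.17   1.131] [[0.01, -1.0, -0.03], [-0.99, -0.0, -0.16], [0.16, 0.03, -0.99]]
[-0.024  0.538  0.896] [[-0.77, -0.64, 0.01], [-0.44, 0.52, -0.73], [0.46, -0.57, -0.68]]
{'time_s': 0.1, 'q': array([-1.29459682e+00,  1.24473664e-01,  1.65150406e+00,  9.80260574e-06,
        1.36751495e+00, -8.25821146e-02]), 'dq': array([-1.11576723e-03,  2.47146502e-04, -3.60878580e-03, -9.53362146e-04,
       -5.84357671e-05,  1.12134558e-04]), 'effort': array([ 1.56340950e-03, -4.18879688e+01, -3.61097431e+01,  7.77529017e-02,
        4.61445702e-02, -5.31461706e-05]), 'tool_pos': array([ 0.22806676, -0.60806464,  0.21350785]), 'orientation': array([-1.57063003,  0.00189276, -1.21201654]), 'force': array([-0.31256186, -0.6565001 ,  0.28625623]), 'ft_torque': array([ 0.00697222, -0.01931158, -0.00144999]), 'grip_width': 0.09505821532231634}
```

View pics/topbig.png

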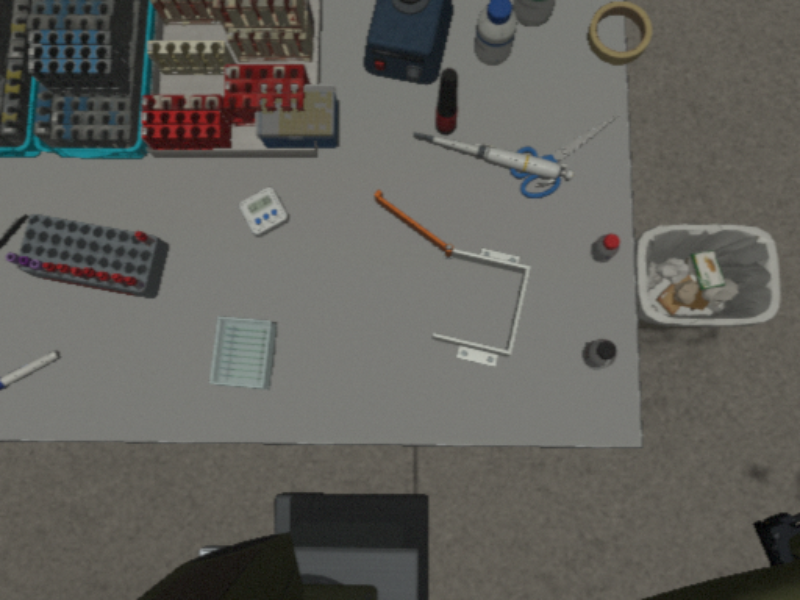

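View pics/scene0.png

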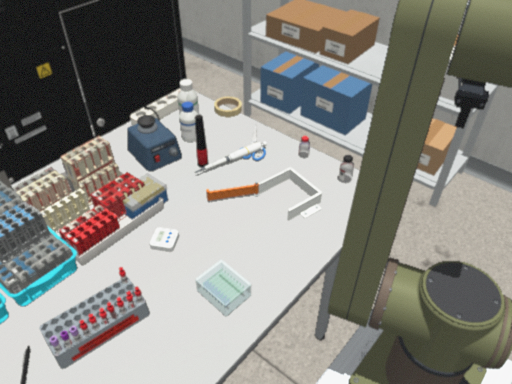

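The top view shows the dish at about (243,352), the bay with corners near (434,336), (510,353), (528,266) and (450,251), and the gate running from (450,251) to (378,195). The timer is at (264,211), with the bottles beyond the bay's back wall.

```bash
python3 - <<'E'
from h import *
s=load('top0.png');f=s['frame'];hsv=cv2.cvtColor(f,cv2.COLOR_RGB2HSV)
k=0.64
def big(m,x0,y0,x1,y1):
    w=np.zeros_like(m);sl=np.s_[int(y0*k):int(y1*k),int(x0*k):int(x1*k)];w[sl]=m[sl];return w
def cnt(m):
    c=cv2.findContours(m,cv2.RETR_EXTERNAL,cv2.CHAIN_APPROX_NONE)[0];return max(c,key=cv2.contourArea)
print('bg',hsv[int(400*k),int(350*k)],'dish',hsv[int(352*k),int(218*k)],hsv[int(352*k),int(243*k)],'wall',hsv[int(344*k),int(470*k)],'gate',hsv[int(222*k),int(412*k)])
d=big(((hsv[...,1]>25)&(hsv[...,0]>65)&(hsv[...,0]<110)).astype('u1')*255,190,300,300,400)
r=cv2.minAreaRect(cnt(d));print('dish rect',r)
P=ray(s,cv2.boxPoints(r),.046);print((P*1e3).round(),np.linalg.norm(np.diff(P,axis=0),axis=1))
g=big(((hsv[...,1]>120)&(hsv[...,0]<20)).astype('u1')*255,360,180,470,270)
r=cv2.minAreaRect(cnt(g));P=ray(s,cv2.boxPoints(r),.038);print('gate',r,(P*1e3).round())
w=big((hsv[...,2]>175).astype('u1')*255,420,240,540,370)
c=cnt(w);r=cv2.minAreaRect(c);print('bay',r);print((ray(s,cv2.boxPoints(r),.04)*1e3).round())
h=cv2.approxPolyDP(c,2,True)[:,0];print(np.c_[h/k,ray(s,h,.04)[:,:2]*1e3].round())
t=big((hsv[...,2]>175).astype('u1')*255,225,180,300,240);r=cv2.minAreaRect(cnt(t));print('timer',r,(ray(s,cv2.boxPoints(r),.021)*1e3).round())
E
```

```text
bg [ 38   8 122] dish [ 79  18 116] [ 84  18 141] wall [ 34  12 153] gate [ 11 183 138]
dish rect ((157.7538604736328, 212.96925354003906), (29.272197723388672, 6.697875499725342), 7.125016689300537)
[[457. 125.  46.]
 [473. 124.  46.]
 [465.  57.  46.]
 [450.  58.  46.]] [0.01540568 0.06786731 0.01535276]
gate ((263.7919006347656, 142.63739013671875), (61.69392395019531, 6.08009147644043), 38.8298225402832) [[ 671.  -89.   38.]
 [ 683.  -98.   38.]
 [ 589. -211.   38.]
 [ 578. -202.   38.]]
bay ((305.0882873535156, 227.64707946777344), (23.768489837646484, 7.033533096313477), 14.03624439239502)
[[ 429. -218.   40.]
 [ 445. -222.   40.]
 [ 432. -274.   40.]
 [ 416. -270.   40.]]
[[ 459.  348.  441. -221.]
 [ 469.  353.  434. -234.]
 [ 458.  356.  429. -218.]
 [ 494.  364.  418. -270.]
 [ 484.  359.  425. -257.]
 [ 494.  355.  432. -270.]]Traceback (most recent call last):
  File "<stdin>", line 17, in <module>
  File "<stdin>", line 7, in cnt
ValueError: max() iterable argument is empty
```

```bash
cat > meas.py <<'E'
from h import *
k=0.64
def big(m,x0,y0,x1,y1):
    w=np.zeros(m.shape,'u1');sl=np.s_[int(y0*k):int(y1*k),int(x0*k):int(x1*k)];w[sl]=m[sl]*255;return w
def cnt(m):
    c=cv2.findContours(m,cv2.RETR_EXTERNAL,cv2.CHAIN_APPROX_NONE)[0];return max(c,key=lambda c:cv2.arcLength(c,True))
E
python3 - <<'E'
from meas import *
s=load('top0.png');f=s['frame'];hsv=cv2.cvtColor(f,cv2.COLOR_RGB2HSV)
d=(hsv[...,1]>11)&(hsv[...,0]>60)&(hsv[...,0]<115)
w=big(hsv[...,2]>136,420,240,540,370)
v=cv2.resize(np.vstack([np.hstack([big(d,190,300,300,400)[180:260,110:200],w[150:230,260:350]])]),None,fx=4,fy=4,interpolation=0);cv2.imwrite('pics/m.png',v)
r=cv2.minAreaRect(cnt(big(d,190,300,300,400)));P=ray(s,cv2.boxPoints(r),.046)
print('dish',r,(P*1e3).round(),np.linalg.norm(np.diff(P,axis=0),axis=1))
c=cnt(w);h=cv2.approxPolyDP(c,1.5,True)[:,0];print('bay');print(np.c_[h/k,ray(s,h,.04)[:,:2]*1e3].round())
t=big(hsv[...,2]>140,225,180,300,240);r=cv2.minAreaRect(cnt(t));print('timer',r,(ray(s,cv2.boxPoints(r),.021)*1e3).round())
E
```

```text
dish ((155.3434600830078, 225.5416259765625), (38.897117614746094, 44.853519439697266), 6.911227226257324) [[387. 144.  46.]
 [489. 136.  46.]
 [478.  47.  46.]
 [377.  55.  46.]] [0.10238374 0.0903787  0.10192439]
bay
[[ 455.  248.  590. -214.]
 [ 456.  252.  585. -216.]
 [ 527.  269.  560. -320.]
 [ 509.  347.  444. -293.]
 [ 503.  350.  439. -284.]
 [ 433.  334.  461. -182.]
 [ 511.  353.  434. -295.]
 [ 530.  266.  564. -325.]
 [ 519.  264.  567. -309.]
 [ 519.  256.  578. -309.]
 [ 486.  248.  590. -260.]
 [ 481.  248.  590. -253.]
 [ 477.  255.  581. -246.]]
timer ((167.51416015625, 134.3254852294922), (23.019474029541016, 24.28214454650879), 60.945396423339844) [[665. 121.  21.]
 [695.  71.  21.]
 [644.  42.  21.]
 [615.  92.  21.]]
```

View pics/m.png

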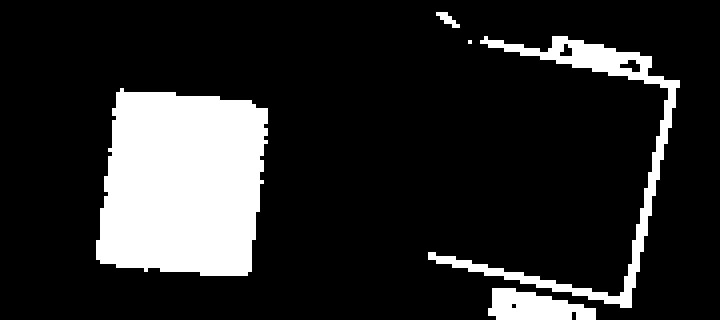

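The masks give these poses:

| Thing | Position (mm) | Yaw or angle |
|---|---|---|
| Dish | ≈ (436, 100) | ≈ -4.5° |
| Bay centre | ≈ (513, -251) | ≈ -13.2° |
| Gate | n/a | ≈ 2.03 rad |

The sizes agree with those given. The plan, in the bay's frame, is to push -y, then +x, then -y in. I'll move over now and take a wrist view on the way.

Call:
{"method": "drive_tool", "body": {"plan": [{"x":20,"y":45,"z":10,"rz":0.12},{"x":20,"y":45,"z":10,"rz":0.12},{"x":20,"y":45,"z":10,"rz":0.12},{"x":20,"y":45,"z":10,"rz":0.12},{"x":20,"y":45,"z":10,"rz":0.12},{"x":20,"y":45,"z":10,"rz":0.12},{"x":20,"y":45,"z":10,"rz":0.12},{"x":20,"y":45,"z":10,"rz":0.14}]}}

```text
invalid input at $.plan[0]: expected keys x, y, z, rx, ry, rz, jaw
```

```bash
python3 - <<'E'
from h import *
s=snap('wrist','w1.png');st=env.read_state();print(st['time_s'],st['tool_pos'],st['orientation'],st['q'])
R=cv2.Rodrigues(s['rvec'])[0];print((-R.T@np.ravel(s['tvec'])).round(3),R.round(2).tolist())
E
```

```text
0.15 [ 0.22809077 -0.60815141  0.21370033] [-1.57066566e+00  1.55852974e-03 -1.21199908e+00] [-1.29459408e+00  1.24339876e-01  1.65132490e+00  1.67933190e-06
  1.36749187e+00 -8.25952462e-02]
[ 0.291 -0.586  0.384] [[0.35, -0.94, -0.0], [-0.91, -0.34, 0.24], [-0.23, -0.08, -0.97]]
```

View pics/w1.png

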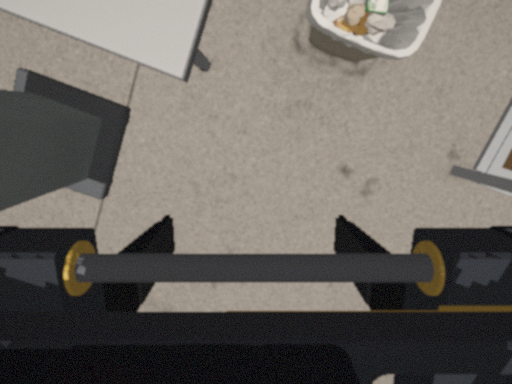

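Every key is needed in each row. The wrist camera looks towards tool yaw + 90°, so I'll stop south of the bay to see it.

Call:
{"method": "drive_tool", "body": {"plan": [{"x":30,"y":30,"z":10,"rx":0,"ry":0,"rz":0.12,"jaw":0.6},{"x":30,"y":30,"z":10,"rx":0,"ry":0,"rz":0.12,"jaw":0.6},{"x":30,"y":30,"z":10,"rx":0,"ry":0,"rz":0.12,"jaw":0.6},{"x":30,"y":30,"z":10,"rx":0,"ry":0,"rz":0.12,"jaw":0.6},{"x":30,"y":30,"z":10,"rx":0,"ry":0,"rz":0.12,"jaw":0.6},{"x":30,"y":30,"z":10,"rx":0,"ry":0,"rz":0.12,"jaw":0.6},{"x":30,"y":30,"z":10,"rx":0,"ry":0,"rz":0.13,"jaw":0.6},{"x":20,"y":10,"z":0,"rx":0,"ry":0,"rz":0.13,"jaw":0.6}]}}

```text
time_s: 0.95
tool_pos: [0.4604, -0.3864, 0.2866]
orientation: [-1.572, -0.003, -0.224]
force: [-1.2, -0.2, 1.1]
grip_width: 0.0572
```

```bash
python3 - <<'E'
from h import *
s=snap('wrist','w2.png');st=env.read_state();print(st['time_s'],st['tool_pos'],st['orientation'],st['q'])
R=cv2.Rodrigues(s['rvec'])[0];print((-R.T@np.ravel(s['tvec'])).round(3))
hsv=cv2.cvtColor(s['frame'],cv2.COLOR_RGB2HSV);print(np.percentile(hsv[...,2],[10,50,80,95]))
cv2.imwrite('pics/w2b.png',cv2.resize(s['frame'][:,:,::-1],(800,600)))
E
```

```text
1.0 [ 0.46206978 -0.38558067  0.28557932] [-1.56991272 -0.0030433  -0.21885531] [-0.78574735 -0.01765332  1.67919576  0.00238997  1.47795773 -0.56711245]
[ 0.475 -0.321  0.457]
[ 27. 123. 195. 200.]
```

View pics/w2b.png

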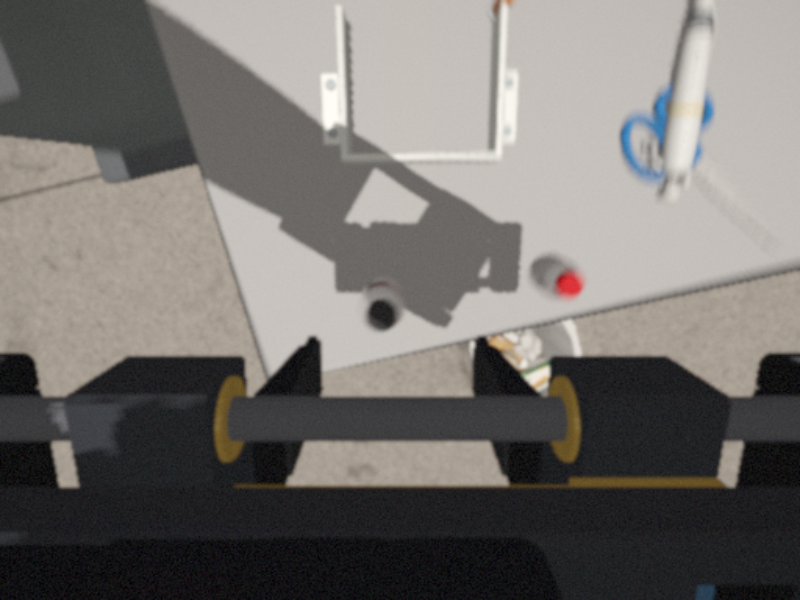

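The wrist view shows the bay from behind: back wall at row about 156 from (342,158) to (502,157), left wall near column 341 and right wall near column 502. I'll read the wall edges from line profiles.

```bash
python3 - <<'E'
from h import *
s=load('w2.png');g=cv2.cvtColor(s['frame'],cv2.COLOR_RGB2GRAY)
for r in(15,35,70): print(r,'L',g[r,205:235].tolist(),'R',g[r,305:335].tolist())
for c in(245,300): print(c,'B',g[88:110,c].tolist())
E
```

```text
15 L [192, 192, 192, 192, 192, 193, 193, 188, 193, 206, 219, 232, 233, 219, 189, 153, 123, 121, 143, 170, 186, 191, 192, 193, 193, 192, 190, 193, 191, 191] R [190, 193, 190, 190, 193, 189, 193, 191, 183, 171, 150, 135, 124, 137, 163, 201, 226, 235, 231, 214, 197, 191, 192, 191, 191, 191, 192, 192, 191, 190]
35 L [192, 193, 193, 193, 193, 192, 192, 195, 192, 194, 206, 227, 237, 235, 215, 178, 139, 114, 125, 149, 174, 189, 190, 192, 193, 194, 193, 194, 194, 192] R [192, 191, 191, 192, 193, 193, 192, 188, 179, 158, 138, 129, 132, 145, 188, 223, 238, 236, 223, 203, 194, 192, 193, 192, 191, 193, 193, 192, 191, 192]
70 L [205, 229, 246, 252, 253, 254, 253, 253, 254, 254, 250, 238, 227, 233, 238, 228, 193, 148, 120, 118, 143, 175, 189, 194, 194, 195, 195, 196, 194, 195] R [193, 195, 194, 193, 195, 192, 192, 178, 156, 135, 129, 132, 164, 210, 237, 244, 237, 232, 239, 246, 248, 247, 247, 246, 242, 224, 205, 194, 192, 194]
245 B [194, 195, 196, 194, 194, 195, 192, 181, 162, 137, 130, 137, 142, 137, 129, 119, 113, 109, 106, 105, 110, 126]
300 B [194, 195, 193, 195, 194, 193, 193, 195, 200, 208, 219, 224, 226, 214, 199, 184, 179, 186, 195, 195, 194, 195]
```

```bash
python3 - <<'E'
from h import *
s=load('w2.png')
L=ray(s,[[219.5,15],[220.2,35],[221.4,70]],.04)*1e3;R=ray(s,[[319.5,15],[318.8,35],[317.3,70]],.04)*1e3;B=ray(s,[[300,99.2],[245,99.4]],.04)*1e3
print(L.round(1),R.round(1),B.round(1))
dl=L[0]-L[2];dr=R[0]-R[2];print(np.arctan2(-dl[0],dl[1]),np.arctan2(-dr[0],dr[1]))
y=-.232
M=np.array([[np.cos(y),np.sin(y)],[-np.sin(y),np.cos(y)]])
l=(L[:,:2]@M.T)[:,0];r=(R[:,:2]@M.T)[:,0];print(l,r,'width',r.mean()-l.mean())
bx=(l.mean()+r.mean())/2;by=(B[0,:2]@M.T)[1]+58;print('centre',M.T@[bx,by])
E
```

```text
[[ 461.1 -194.5   40. ]
 [ 456.4 -216.5   40. ]
 [ 447.7 -256.5   40. ]] [[ 581.  -221.8   40. ]
 [ 576.3 -243.8   40. ]
 [ 567.4 -283.8   40. ]] [[ 539.1 -314.    40. ]
 [ 468.9 -298.3   40. ]]
-0.21333916776449094 -0.21674775616516614
[493.48534279 493.91569533 494.66764778] [616.45656033 616.92405002 617.42342952] width 122.91178465448326
centre [ 512.16345079 -248.06835543]
```

```bash
python3 - <<'E'
from h import *
s=load('top0.png')
for z in(0,.05,.09):print(z,(ray(s,np.array([[167,240],[155,296],[134,290],[143,238],[150,233]])*.64,z)*1e3).round())
y=-.22
for b in([-150,394],[-150,401]):
    c=np.array([512,-249])+np.array([[np.cos(y),-np.sin(y)],[np.sin(y),np.cos(y)]])@b;print(b,c)
E
```

```text
0 [[612. 234.   0.]
 [523. 247.   0.]
 [532. 280.   0.]
 [615. 272.   0.]
 [623. 261.   0.]]
0.05 [[600. 216.  50.]
 [514. 228.  50.]
 [523. 260.  50.]
 [603. 252.  50.]
 [610. 242.  50.]]
0.09 [[590. 201.  90.]
 [508. 214.  90.]
 [516. 245.  90.]
 [592. 237.  90.]
 [600. 227.  90.]]
[-150, 394] [451.59785409 168.2380385 ]
[-150, 401] [453.12546146 175.06932064]
```

Call:
{"method": "drive_tool", "body": {"plan": [{"x":-1,"y":46,"z":-10,"rx":0,"ry":0,"rz":0,"jaw":0.6},{"x":-1,"y":46,"z":-10,"rx":0,"ry":0,"rz":0,"jaw":0.6},{"x":-1,"y":46,"z":-10,"rx":0,"ry":0,"rz":0,"jaw":0.6},{"x":-1,"y":46,"z":-10,"rx":0,"ry":0,"rz":0,"jaw":0.6},{"x":-1,"y":46,"z":-10,"rx":0,"ry":0,"rz":0,"jaw":0.6},{"x":-1,"y":46,"z":-10,"rx":0,"ry":0,"rz":0,"jaw":0.6},{"x":-1,"y":46,"z":-10,"rx":0,"ry":0,"rz":0,"jaw":0.6},{"x":-1,"y":46,"z":-10,"rx":0,"ry":0,"rz":0,"jaw":0.6}]}}

```text
time_s: 1.8
tool_pos: [0.4495, -0.0193, 0.204]
orientation: [-1.571, -0.0, -0.234]
force: [0.8, -0.0, 0.1]
grip_width: 0.057
```

Call:
{"method": "drive_tool", "body": {"plan": [{"x":0,"y":46,"z":0,"rx":0,"ry":0,"rz":0,"jaw":0.6},{"x":0,"y":46,"z":0,"rx":0,"ry":0,"rz":0,"jaw":0.6},{"x":0,"y":46,"z":-10,"rx":0,"ry":0,"rz":0,"jaw":0.6},{"x":2,"y":46,"z":-30,"rx":0,"ry":0,"rz":0,"jaw":0.6},{"x":0,"y":0,"z":-45,"rx":0,"ry":0,"rz":0,"jaw":0.6},{"x":0,"y":0,"z":-45,"rx":0,"ry":0,"rz":0,"jaw":0.6},{"x":0,"y":0,"z":-35,"rx":0,"ry":0,"rz":0,"jaw":0.6},{"x":0,"y":0,"z":-15,"rx":0,"ry":0,"rz":0,"jaw":0.6}]}}

```text
time_s: 2.6
tool_pos: [0.4485, 0.1582, 0.0227]
orientation: [-1.574, 0.007, -0.233]
force: [0.5, -0.2, -0.7]
grip_width: 0.0572
```

```bash
python3 - <<'E'
from h import *
st=env.read_state();print(st['time_s'],st['tool_pos'],st['orientation'],st['force'],st['q'])
E
```

```text
2.6 [0.4484737  0.15818242 0.02273058] [-1.57448058  0.00686269 -0.23316911] [ 0.46786942 -0.16871571 -0.72576892] [ 2.26298547e-01 -5.12947971e-02  2.17912281e+00 -3.03407713e-04
  1.02154945e+00  4.59614414e-01]
```

Call:
{"method": "drive_tool", "body": {"plan": [{"x":0,"y":-1,"z":-3,"rx":0,"ry":0,"rz":0.01,"jaw":0.6},{"x":-0.4,"y":-2,"z":0,"rx":0,"ry":0,"rz":0,"jaw":0.6},{"x":-0.4,"y":-2,"z":0,"rx":0,"ry":0,"rz":0,"jaw":0.6},{"x":-0.4,"y":-2,"z":0,"rx":0,"ry":0,"rz":0,"jaw":0.6},{"x":-0.6,"y":-3,"z":0,"rx":0,"ry":0,"rz":0,"jaw":0.6},{"x":-0.6,"y":-3,"z":0,"rx":0,"ry":0,"rz":0,"jaw":0.6},{"x":-0.6,"y":-3,"z":0,"rx":0,"ry":0,"rz":0,"jaw":0.6},{"x":-0.6,"y":-3,"z":0,"rx":0,"ry":0,"rz":0,"jaw":0.6}]}}

```text
time_s: 3.4
tool_pos: [0.4488, 0.1402, 0.0248]
orientation: [-1.57, -0.001, -0.222]
force: [0.7, 2.9, 2.0]
grip_width: 0.0575
```

Call:
{"method": "drive_tool", "body": {"plan": [{"x":-0.7,"y":-3,"z":0,"rx":0,"ry":0,"rz":0,"jaw":0.6},{"x":-0.7,"y":-3,"z":0,"rx":0,"ry":0,"rz":0,"jaw":0.6},{"x":-0.7,"y":-3,"z":0,"rx":0,"ry":0,"rz":0,"jaw":0.6},{"x":-0.7,"y":-3,"z":0,"rx":0,"ry":0,"rz":0,"jaw":0.6},{"x":-0.7,"y":-3,"z":0,"rx":0,"ry":0,"rz":0,"jaw":0.6},{"x":-0.7,"y":-3,"z":0,"rx":0,"ry":0,"rz":0,"jaw":0.6},{"x":-0.7,"y":-3,"z":0,"rx":0,"ry":0,"rz":0,"jaw":0.6},{"x":-0.7,"y":-3,"z":0,"rx":0,"ry":0,"rz":0,"jaw":0.6}]}}

```text
time_s: 4.2
tool_pos: [0.4427, 0.116, 0.0243]
orientation: [-1.571, 0.0, -0.222]
force: [0.5, 1.5, 1.4]
grip_width: 0.0571
```

Call:
{"method": "drive_tool", "body": {"plan": [{"x":-1.1,"y":-4.9,"z":0,"rx":0,"ry":0,"rz":0,"jaw":0.6},{"x":-1.1,"y":-4.9,"z":0,"rx":0,"ry":0,"rz":0,"jaw":0.6},{"x":-1.1,"y":-4.9,"z":0,"rx":0,"ry":0,"rz":0,"jaw":0.6},{"x":-1.1,"y":-4.9,"z":0,"rx":0,"ry":0,"rz":0,"jaw":0.6},{"x":-1.1,"y":-4.9,"z":0,"rx":0,"ry":0,"rz":0,"jaw":0.6},{"x":-1.1,"y":-4.9,"z":0,"rx":0,"ry":0,"rz":0,"jaw":0.6},{"x":-1.1,"y":-4.9,"z":0,"rx":0,"ry":0,"rz":0,"jaw":0.6},{"x":-1.1,"y":-4.9,"z":0,"rx":0,"ry":0,"rz":0,"jaw":0.6}]}}

```text
time_s: 5.0
tool_pos: [0.4338, 0.0766, 0.0243]
orientation: [-1.571, 0.0, -0.222]
force: [0.6, 2.6, 0.7]
grip_width: 0.057
```

Call:
{"method": "drive_tool", "body": {"plan": [{"x":-1.1,"y":-4.9,"z":0,"rx":0,"ry":0,"rz":0,"jaw":0.6},{"x":-1.1,"y":-4.9,"z":0,"rx":0,"ry":0,"rz":0,"jaw":0.6},{"x":-1.1,"y":-4.9,"z":0,"rx":0,"ry":0,"rz":0,"jaw":0.6},{"x":-1.1,"y":-4.9,"z":0,"rx":0,"ry":0,"rz":0,"jaw":0.6},{"x":-1.1,"y":-4.9,"z":0,"rx":0,"ry":0,"rz":0,"jaw":0.6},{"x":-1.1,"y":-4.9,"z":0,"rx":0,"ry":0,"rz":0,"jaw":0.6},{"x":-1.1,"y":-4.9,"z":0,"rx":0,"ry":0,"rz":0,"jaw":0.6},{"x":-1.1,"y":-4.9,"z":0,"rx":0,"ry":0,"rz":0,"jaw":0.6}]}}

```text
time_s: 5.8
tool_pos: [0.4251, 0.0374, 0.0243]
orientation: [-1.571, 0.0, -0.222]
force: [0.5, 1.9, 1.0]
grip_width: 0.057
```

Call:
{"method": "drive_tool", "body": {"plan": [{"x":-0.7,"y":-3,"z":0,"rx":0,"ry":0,"rz":0,"jaw":0.6},{"x":-0.7,"y":-3,"z":0,"rx":0,"ry":0,"rz":0,"jaw":0.6},{"x":-0.5,"y":-2,"z":0,"rx":0,"ry":0,"rz":0,"jaw":0.6},{"x":0.9,"y":4,"z":0,"rx":0,"ry":0,"rz":0,"jaw":0.6},{"x":4.4,"y":20,"z":0,"rx":0,"ry":0,"rz":0,"jaw":0.6},{"x":0,"y":0,"z":40,"rx":0,"ry":0,"rz":0,"jaw":0.6},{"x":0,"y":0,"z":45,"rx":0,"ry":0,"rz":0,"jaw":0.6},{"x":0,"y":0,"z":45,"rx":0,"ry":0,"rz":0,"jaw":0.6}]}}

```text
time_s: 6.6
tool_pos: [0.4277, 0.054, 0.155]
orientation: [-1.572, 0.002, -0.221]
force: [0.3, 0.1, 0.4]
grip_width: 0.0572
```

Call:
{"method": "drive_tool", "body": {"plan": [{"x":-11,"y":-7,"z":0,"rx":0,"ry":0,"rz":-0.14,"jaw":0.42},{"x":-11,"y":-7,"z":0,"rx":0,"ry":0,"rz":-0.14,"jaw":0.42},{"x":-11,"y":-7,"z":0,"rx":0,"ry":0,"rz":-0.14,"jaw":0.42},{"x":-11,"y":-7,"z":0,"rx":0,"ry":0,"rz":-0.14,"jaw":0.42},{"x":-11,"y":-7,"z":0,"rx":0,"ry":0,"rz":-0.14,"jaw":0.42},{"x":-11,"y":-7,"z":0,"rx":0,"ry":0,"rz":-0.14,"jaw":0.42},{"x":-11,"y":-7,"z":0,"rx":0,"ry":0,"rz":-0.14,"jaw":0.42},{"x":-11,"y":-7,"z":0,"rx":0,"ry":0,"rz":-0.14,"jaw":0.42}]}}

```text
time_s: 7.4
tool_pos: [0.3398, -0.0024, 0.1539]
orientation: [-1.572, -0.0, -1.347]
force: [-0.5, 0.0, 0.2]
grip_width: 0.0399
```

Call:
{"method": "drive_tool", "body": {"plan": [{"x":-4,"y":-1,"z":10,"rx":0,"ry":0,"rz":-0.14,"jaw":0.42},{"x":0,"y":0,"z":10,"rx":0,"ry":0,"rz":-0.14,"jaw":0.42},{"x":0,"y":0,"z":10,"rx":0,"ry":0,"rz":-0.14,"jaw":0.42},{"x":0,"y":0,"z":10,"rx":0,"ry":0,"rz":-0.03,"jaw":0.42},{"x":0,"y":0,"z":0,"rx":0,"ry":0,"rz":0,"jaw":0.42}]}}

```text
time_s: 7.9
tool_pos: [0.3372, -0.0033, 0.1955]
orientation: [-1.569, -0.001, -1.792]
force: [-0.1, -0.1, 0.4]
grip_width: 0.0401
```

```bash
python3 - <<'E'
from h import *
s=snap('wrist','w3.png');t=snap('top','t3.png');st=env.read_state();print(st['time_s'],st['tool_pos'],st['orientation'],st['q'])
cv2.imwrite('pics/c3.png',cv2.resize(np.hstack([s['frame'][:260],t['frame'][100:360]])[:,:,::-1],(800,203*1)) if 0 else np.vstack([cv2.resize(s['frame'][:270],(569,300)),cv2.resize(t['frame'][100:370],(569,300))])[:,:,::-1])
E
```

```text
8.0 [ 0.33648165 -0.00314561  0.19399778] [-1.57114637e+00 -4.51268030e-04 -1.79104192e+00] [-1.68937603e-01 -6.52265179e-01  2.31179359e+00 -4.34416581e-04
  1.48243698e+00  1.62214281e+00]
```

View pics/c3.png

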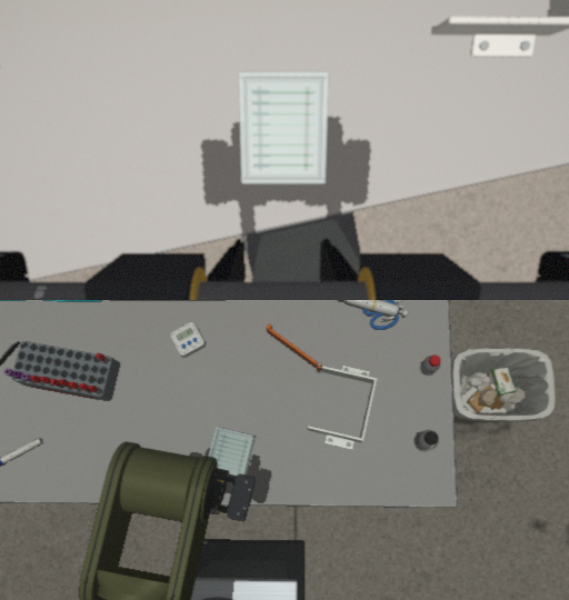

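The wrist view shows the dish square to the tool, with corners at about (240,73), (327,73), (326,184) and (240,184) in the crop. The top view shows nothing else has moved.

```bash
python3 - <<'E'
from h import *
s=load('w3.png')
P=ray(s,np.array([[240,73],[327.5,73],[326.5,184],[240,184.]])/1.1113,.046)*1e3;print(P.round(1),np.linalg.norm(np.diff(P,axis=0),axis=1))
c,sn=np.cos(-.22),np.sin(-.22);M=np.array([[c,sn],[-sn,c]])
d=P.mean(0)[:2];print('dish',d,'bay frame',M@(d-[512,-249]),'tcp',M@(env.read_state()['tool_pos'][:2]*1e3-[512,-249]))
e=P[1]-P[2];print('yaw',np.arctan2(e[1],e[0]))
E
```

```text
[[457.8   6.8  46. ]
 [440.9 -68.5  46. ]
 [344.2 -49.   46. ]
 [362.2  31.3  46. ]] [77.11394168 98.68649109 82.29365915]
dish [401.28119435 -19.85741764] bay frame [-158.0558994   199.45753843] tcp [-224.94062276  201.6253711 ]
yaw -0.1987014327271748
```

Call:
{"method": "drive_tool", "body": {"plan": [{"x":-8,"y":0,"z":-10,"rx":0,"ry":0,"rz":0,"jaw":0.42},{"x":0,"y":0,"z":-40,"rx":0,"ry":0,"rz":0,"jaw":0.42},{"x":0,"y":0,"z":-45,"rx":0,"ry":0,"rz":0,"jaw":0.42},{"x":0,"y":0,"z":-45,"rx":0,"ry":0,"rz":0,"jaw":0.42},{"x":0,"y":0,"z":-20,"rx":0,"ry":0,"rz":0,"jaw":0.42},{"x":0,"y":0,"z":-10,"rx":0,"ry":0,"rz":0,"jaw":0.42},{"x":2,"y":-0.5,"z":0,"rx":0,"ry":0,"rz":0,"jaw":0.42}]}}

```text
time_s: 8.7
tool_pos: [0.3286, -0.0033, 0.0224]
orientation: [-1.575, -0.0, -1.792]
force: [-0.4, 0.7, 0.0]
grip_width: 0.0399
```

Call:
{"method": "drive_tool", "body": {"plan": [{"x":2,"y":-0.5,"z":0,"rx":0,"ry":0,"rz":0,"jaw":0.42},{"x":2,"y":-0.5,"z":0,"rx":0,"ry":0,"rz":0,"jaw":0.42},{"x":2,"y":-0.5,"z":0,"rx":0,"ry":0,"rz":0,"jaw":0.42},{"x":2,"y":-0.5,"z":0,"rx":0,"ry":0,"rz":0,"jaw":0.42},{"x":2,"y":-0.5,"z":0,"rx":0,"ry":0,"rz":0,"jaw":0.42},{"x":2,"y":-0.5,"z":0,"rx":0,"ry":0,"rz":0,"jaw":0.42},{"x":2,"y":-0.5,"z":0,"rx":0,"ry":0,"rz":0,"jaw":0.42},{"x":2,"y":-0.5,"z":0,"rx":0,"ry":0,"rz":0,"jaw":0.42}]}}

```text
time_s: 9.5
tool_pos: [0.3463, -0.0076, 0.0242]
orientation: [-1.572, -0.0, -1.792]
force: [-2.6, 1.2, 0.7]
grip_width: 0.0397
```

Call:
{"method": "drive_tool", "body": {"plan": [{"x":3.9,"y":-0.9,"z":0,"rx":0,"ry":0,"rz":0,"jaw":0.42},{"x":4.9,"y":-1.1,"z":0,"rx":0,"ry":0,"rz":0,"jaw":0.42},{"x":4.9,"y":-1.1,"z":0,"rx":0,"ry":0,"rz":0,"jaw":0.42},{"x":4.9,"y":-1.1,"z":0,"rx":0,"ry":0,"rz":0,"jaw":0.42},{"x":4.9,"y":-1.1,"z":0,"rx":0,"ry":0,"rz":0,"jaw":0.42},{"x":4.9,"y":-1.1,"z":0,"rx":0,"ry":0,"rz":0,"jaw":0.42},{"x":4.9,"y":-1.1,"z":0,"rx":0,"ry":0,"rz":0,"jaw":0.42},{"x":4.9,"y":-1.1,"z":0,"rx":0,"ry":0,"rz":0,"jaw":0.42}]}}

```text
time_s: 10.3
tool_pos: [0.3853, -0.0163, 0.0243]
orientation: [-1.571, 0.0, -1.792]
force: [-0.8, -0.0, -1.8]
grip_width: 0.0395
```

Call:
{"method": "drive_tool", "body": {"plan": [{"x":4.9,"y":-1.1,"z":0,"rx":0,"ry":0,"rz":0,"jaw":0.42},{"x":4.9,"y":-1.1,"z":0,"rx":0,"ry":0,"rz":0,"jaw":0.42},{"x":4.9,"y":-1.1,"z":0,"rx":0,"ry":0,"rz":0,"jaw":0.42},{"x":4.9,"y":-1.1,"z":0,"rx":0,"ry":0,"rz":0,"jaw":0.42},{"x":4.9,"y":-1.1,"z":0,"rx":0,"ry":0,"rz":0,"jaw":0.42},{"x":4.9,"y":-1.1,"z":0,"rx":0,"ry":0,"rz":0,"jaw":0.42},{"x":4.9,"y":-1.1,"z":0,"rx":0,"ry":0,"rz":0,"jaw":0.42},{"x":4.9,"y":-1.1,"z":0,"rx":0,"ry":0,"rz":0,"jaw":0.42}]}}

```text
time_s: 11.1
tool_pos: [0.4245, -0.0251, 0.0244]
orientation: [-1.571, 0.0, -1.792]
force: [-0.3, -0.3, -0.8]
grip_width: 0.0401
```

Call:
{"method": "drive_tool", "body": {"plan": [{"x":4.9,"y":-1.1,"z":0,"rx":0,"ry":0,"rz":0,"jaw":0.42},{"x":4.9,"y":-1.1,"z":0,"rx":0,"ry":0,"rz":0,"jaw":0.42},{"x":4.9,"y":-1.1,"z":0,"rx":0,"ry":0,"rz":0,"jaw":0.42},{"x":4.9,"y":-1.1,"z":0,"rx":0,"ry":0,"rz":0,"jaw":0.42},{"x":4.9,"y":-1.1,"z":0,"rx":0,"ry":0,"rz":0,"jaw":0.42},{"x":4.9,"y":-1.1,"z":0,"rx":0,"ry":0,"rz":0,"jaw":0.42},{"x":4.9,"y":-1.1,"z":0,"rx":0,"ry":0,"rz":0,"jaw":0.42},{"x":4.9,"y":-1.1,"z":0,"rx":0,"ry":0,"rz":0,"jaw":0.42}]}}

```text
time_s: 11.9
tool_pos: [0.4636, -0.0339, 0.0244]
orientation: [-1.571, 0.0, -1.792]
force: [-1.5, 1.0, 0.2]
grip_width: 0.0396
```

Call:
{"method": "drive_tool", "body": {"plan": [{"x":4.9,"y":-1.1,"z":0,"rx":0,"ry":0,"rz":0,"jaw":0.42},{"x":4.9,"y":-1.1,"z":0,"rx":0,"ry":0,"rz":0,"jaw":0.42},{"x":4.9,"y":-1.1,"z":0,"rx":0,"ry":0,"rz":0,"jaw":0.42},{"x":4.9,"y":-1.1,"z":0,"rx":0,"ry":0,"rz":0,"jaw":0.42},{"x":4.9,"y":-1.1,"z":0,"rx":0,"ry":0,"rz":0,"jaw":0.42},{"x":3.9,"y":-0.9,"z":0,"rx":0,"ry":0,"rz":0,"jaw":0.42},{"x":2,"y":-0.5,"z":0,"rx":0,"ry":0,"rz":0,"jaw":0.42},{"x":1,"y":-0.2,"z":0,"rx":0,"ry":0,"rz":0,"jaw":0.42}]}}

```text
time_s: 12.7
tool_pos: [0.4948, -0.041, 0.0245]
orientation: [-1.571, -0.0, -1.792]
force: [-3.3, 0.9, 1.7]
grip_width: 0.0397
```

Call:
{"method": "drive_tool", "body": {"plan": [{"x":-4,"y":1,"z":0,"rx":0,"ry":0,"rz":0,"jaw":0.42},{"x":-20,"y":4,"z":0,"rx":0,"ry":0,"rz":0,"jaw":0.42},{"x":0,"y":0,"z":35,"rx":0,"ry":0,"rz":0,"jaw":0.42},{"x":0,"y":0,"z":45,"rx":0,"ry":0,"rz":0,"jaw":0.42},{"x":0,"y":0,"z":45,"rx":0,"ry":0,"rz":0,"jaw":0.42},{"x":-10,"y":0,"z":45,"rx":0,"ry":0,"rz":0,"jaw":0.42},{"x":-20,"y":0,"z":30,"rx":0,"ry":0,"rz":0,"jaw":0.42},{"x":0,"y":0,"z":0,"rx":0,"ry":0,"rz":0,"jaw":0.42}]}}

```text
time_s: 13.5
tool_pos: [0.4425, -0.0364, 0.2306]
orientation: [-1.559, 0.0, -1.792]
force: [0.3, -0.2, 0.2]
grip_width: 0.0398
```

```bash
python3 - <<'E'
from h import *
s=snap('wrist','w4.png');st=env.read_state();print(st['time_s'],st['tool_pos'],st['orientation'],st['q'])
cv2.imwrite('pics/w4b.png',cv2.resize(s['frame'][:,:,::-1],(800,600)))
E
```

```text
13.55 [ 0.44172344 -0.03624659  0.22739887] [-1.56330896e+00  1.50219430e-04 -1.79225070e+00] [-2.03115507e-01 -3.70689588e-01  2.07778842e+00  1.30234433e-05
  1.42700495e+00  1.58913394e+00]
```

View pics/w4b.png

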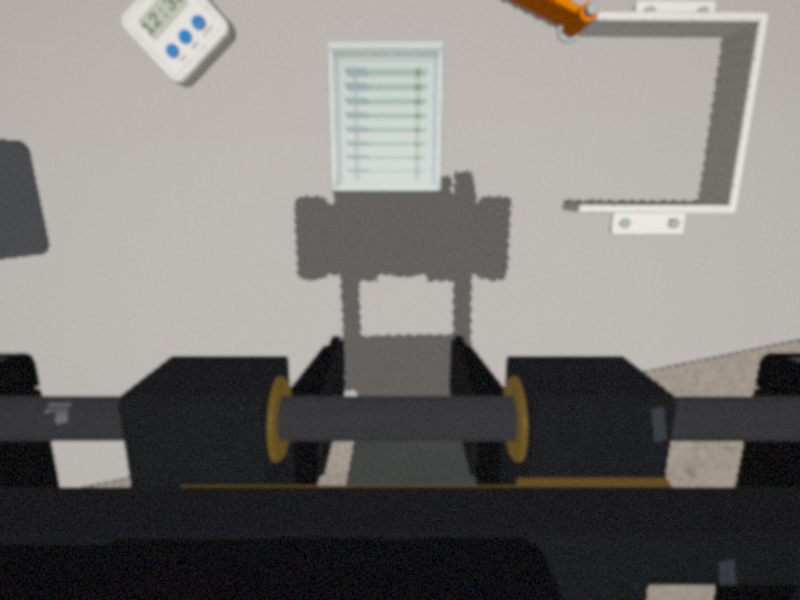

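Dish and bay are both in view: dish corners at (329,42), (442,42), (441,190) and (333,190); bay walls at rows about 16 and 209 with the back wall at column about 750. I'll measure both in this one image.

```bash
python3 - <<'E'
from h import *
s=load('w4.png');k=.64;g=cv2.cvtColor(s['frame'],cv2.COLOR_RGB2GRAY)
for c in(400,425,455): print(c,'top',g[4:22,c].tolist(),'bot',g[124:140,c].tolist())
for c in(230,265): print(c,'dish top',g[20:36,c].tolist(),'bot',g[114:130,c].tolist())
for r in(50,95): print(r,'dish L',g[r,204:222].tolist(),'R',g[r,274:290].tolist(),'back',g[r,462:488].tolist())
E
```

```text
400 top [178, 179, 185, 197, 214, 223, 225, 215, 194, 159, 130, 118, 118, 118, 122, 120, 119, 119] bot [187, 184, 179, 168, 144, 120, 140, 183, 214, 226, 222, 215, 218, 228, 226, 209]
425 top [226, 224, 222, 218, 219, 223, 223, 216, 199, 167, 130, 117, 119, 116, 119, 121, 118, 114] bot [185, 184, 180, 159, 126, 108, 137, 186, 217, 227, 225, 217, 218, 228, 232, 233]
455 top [222, 218, 217, 214, 214, 220, 221, 215, 200, 169, 136, 118, 115, 117, 115, 118, 119, 115] bot [110, 112, 113, 108, 109, 113, 141, 187, 215, 226, 226, 217, 198, 186, 182, 184]
230 dish top [183, 181, 183, 183, 183, 186, 193, 203, 209, 208, 199, 188, 181, 177, 173, 173] bot [209, 213, 212, 213, 214, 216, 212, 192, 147, 113, 96, 98, 99, 97, 97, 99]
265 dish top [181, 182, 184, 182, 184, 186, 195, 205, 210, 210, 199, 185, 179, 178, 175, 177] bot [208, 212, 213, 215, 216, 219, 214, 191, 149, 107, 99, 96, 95, 96, 97, 98]
50 dish L [185, 184, 183, 182, 182, 183, 197, 207, 208, 198, 189, 190, 190, 199, 206, 208, 206, 206] R [209, 209, 206, 198, 194, 199, 204, 212, 204, 189, 180, 183, 183, 182, 183, 184] back [107, 109, 106, 107, 110, 107, 107, 108, 108, 109, 109, 110, 107, 106, 106, 110, 123, 160, 195, 215, 223, 222, 208, 191, 180, 178]
95 dish L [186, 185, 185, 187, 184, 185, 186, 197, 207, 215, 209, 199, 194, 195, 199, 209, 212, 213] R [214, 212, 206, 199, 198, 207, 211, 207, 195, 182, 185, 185, 185, 186, 185, 184] back [110, 108, 109, 109, 111, 113, 109, 113, 120, 138, 174, 204, 221, 225, 218, 202, 187, 182, 180, 182, 180, 184, 183, 180, 181, 181]
```

```bash
python3 - <<'E'
from h import *
s=load('w4.png')
R=cv2.Rodrigues(s['rvec'])[0];print('cam',(-R.T@np.ravel(s['tvec'])).round(3))
W=ray(s,[[400,12.75],[455,13],[400,130.7],[455,130.7],[479.4,50],[472,95]],.04)[:,:2]*1e3
a=lambda p,q:np.arctan2(*(q-p)[::-1])
print('angles: +x wall',a(W[1],W[0])-np.pi/2,'-x wall',a(W[3],W[2])-np.pi/2,'back',a(W[5],W[4]))
D=ray(s,[[230,26.4],[265,26.4],[230,121.7],[265,121.7],[210,50],[211,95],[283,50],[282.2,95]],.046)[:,:2]*1e3
print('dish angles',a(D[1],D[0])-np.pi/2,a(D[3],D[2])-np.pi/2,a(D[5],D[4]),a(D[7],D[6]))
for y in(-.21,-.22):
    M=np.array([[np.cos(y),np.sin(y)],[-np.sin(y),np.cos(y)]]);w=W@M.T;d=D@M.T
    bx=w[:4,0].mean();by=w[4:,1].mean()+55
    print(y,'width',w[:2,0].mean()-w[2:4,0].mean(),'dish size',d[:2,0].mean()-d[2:4,0].mean(),d[4:6,1].mean()-d[6:,1].mean())
    print(' bay',M.T@[bx,by],'dish rel',d[:4,0].mean()-bx,d[4:,1].mean()-by)
E
```

```text
cam [ 0.506 -0.052  0.402]
angles: +x wall -0.22614776052967223 -x wall -0.2217547195780576 back -0.2285069219551616
dish angles -0.22201722037752436 -0.22177896515191597 -0.23101690675619158 -0.2189031613115949
-0.21 width 123.64354315502055 dish size 98.49178675062137 78.99350317276978
 bay [ 511.95726165 -249.63927704] dish rel 0.11278136266059846 199.9984259997902
-0.22 width 123.4895198488216 dish size 98.50321708257957 78.99895792416719
 bay [ 511.97517678 -249.63195861] dish rel -1.8931129152100539 200.00763532060728
```

The wrist measurement is consistent: bay at (512,-249.6), yaw ≈ -0.224, and the dish at (-2,+200) mm in the bay frame, already parallel to it. Next I'll move behind its +y face for the last push.

Call:
{"method": "drive_tool", "body": {"plan": [{"x":12,"y":4,"z":-2,"rx":0,"ry":0,"rz":0.142,"jaw":0.6},{"x":12,"y":4,"z":-2,"rx":0,"ry":0,"rz":0.142,"jaw":0.6},{"x":12,"y":4,"z":-2,"rx":0,"ry":0,"rz":0.142,"jaw":0.6},{"x":12,"y":4,"z":-2,"rx":0,"ry":0,"rz":0.142,"jaw":0.6},{"x":12,"y":4,"z":-2,"rx":0,"ry":0,"rz":0.142,"jaw":0.6},{"x":12,"y":4,"z":-2,"rx":0,"ry":0,"rz":0.142,"jaw":0.6},{"x":12,"y":4,"z":-2,"rx":0,"ry":0,"rz":0.142,"jaw":0.6},{"x":12,"y":4,"z":-2,"rx":0,"ry":0,"rz":0.142,"jaw":0.6}]}}

```text
time_s: 14.35
tool_pos: [0.5363, -0.0036, 0.2054]
orientation: [-1.573, 0.003, -0.65]
force: [0.0, -0.4, -0.0]
grip_width: 0.0569
```

Call:
{"method": "drive_tool", "body": {"plan": [{"x":12,"y":6,"z":-5,"rx":0,"ry":0,"rz":0.142,"jaw":0.6},{"x":12,"y":6,"z":-5,"rx":0,"ry":0,"rz":0.142,"jaw":0.6},{"x":8,"y":1,"z":-5,"rx":0,"ry":0,"rz":0.142,"jaw":0.6},{"x":0,"y":0,"z":-20,"rx":0,"ry":0,"rz":0,"jaw":0.6},{"x":0,"y":0,"z":-25,"rx":0,"ry":0,"rz":0,"jaw":0.6}]}}

```text
time_s: 14.85
tool_pos: [0.5689, 0.0092, 0.1464]
orientation: [-1.571, 0.0, -0.23]
force: [-0.2, -0.8, 0.1]
grip_width: 0.0572
```

```bash
cat >> h.py <<'E'
Y=-.224;M=np.array([[np.cos(Y),np.sin(Y)],[-np.sin(Y),np.cos(Y)]]);BC=np.array([512,-249.6])
def tobay(p): return M@(np.asarray(p)[:2]*1e3-BC)
def toworld(b): return M.T@np.asarray(b)+BC
def rep():
    st=env.read_state();print(st['time_s'],st['tool_pos'].round(4),st['orientation'].round(3),'bay',tobay(st['tool_pos']).round(1),'F',st['force'].round(1),'q',st['q'].round(2))
E
python3 -c "from h import *;rep()"
```

```text
14.85 [0.5689 0.0092 0.1464] [-1.571  0.    -0.23 ] bay [ -2. 265.] F [-0.2 -0.8  0.1] q [-0.08 -0.    1.9   0.    1.24  0.15]
```

Call:
{"method": "drive_tool", "body": {"plan": [{"x":0,"y":0,"z":-40,"rx":0,"ry":0,"rz":0.006,"jaw":0.6},{"x":0,"y":0,"z":-40,"rx":0,"ry":0,"rz":0,"jaw":0.6},{"x":0,"y":0,"z":-30,"rx":0,"ry":0,"rz":0,"jaw":0.6},{"x":0,"y":0,"z":-10,"rx":0,"ry":0,"rz":0,"jaw":0.6},{"x":-0.9,"y":-3.9,"z":0,"rx":0,"ry":0,"rz":0,"jaw":0.6},{"x":-0.9,"y":-3.9,"z":0,"rx":0,"ry":0,"rz":0,"jaw":0.6},{"x":-0.4,"y":-2,"z":0,"rx":0,"ry":0,"rz":0,"jaw":0.6},{"x":-0.4,"y":-2,"z":0,"rx":0,"ry":0,"rz":0,"jaw":0.6}]}}

```text
time_s: 15.65
tool_pos: [0.5675, -0.0032, 0.0304]
orientation: [-1.57, -0.004, -0.224]
force: [1.0, 1.9, 0.7]
grip_width: 0.057
```

Call:
{"method": "drive_tool", "body": {"plan": [{"x":-0.4,"y":-2,"z":0,"rx":0,"ry":0,"rz":0,"jaw":0.6},{"x":-0.4,"y":-2,"z":0,"rx":0,"ry":0,"rz":0,"jaw":0.6},{"x":-0.4,"y":-2,"z":0,"rx":0,"ry":0,"rz":0,"jaw":0.6},{"x":-0.4,"y":-2,"z":0,"rx":0,"ry":0,"rz":0,"jaw":0.6},{"x":-0.7,"y":-3,"z":0,"rx":0,"ry":0,"rz":0,"jaw":0.6},{"x":-0.9,"y":-3.9,"z":0,"rx":0,"ry":0,"rz":0,"jaw":0.6},{"x":-1.1,"y":-4.9,"z":0,"rx":0,"ry":0,"rz":0,"jaw":0.6},{"x":-1.1,"y":-4.9,"z":0,"rx":0,"ry":0,"rz":0,"jaw":0.6}]}}

```text
time_s: 16.45
tool_pos: [0.5604, -0.0279, 0.0283]
orientation: [-1.571, 0.0, -0.224]
force: [0.5, 2.4, 1.9]
grip_width: 0.0571
```

Call:
{"method": "drive_tool", "body": {"plan": [{"x":-1.1,"y":-4.9,"z":0,"rx":0,"ry":0,"rz":0,"jaw":0.6},{"x":-1.1,"y":-4.9,"z":0,"rx":0,"ry":0,"rz":0,"jaw":0.6},{"x":-1.1,"y":-4.9,"z":0,"rx":0,"ry":0,"rz":0,"jaw":0.6},{"x":-1.1,"y":-4.9,"z":0,"rx":0,"ry":0,"rz":0,"jaw":0.6},{"x":-1.1,"y":-4.9,"z":0,"rx":0,"ry":0,"rz":0,"jaw":0.6},{"x":-1.1,"y":-4.9,"z":0,"rx":0,"ry":0,"rz":0,"jaw":0.6},{"x":-1.1,"y":-4.9,"z":0,"rx":0,"ry":0,"rz":0,"jaw":0.6},{"x":-1.1,"y":-4.9,"z":0,"rx":0,"ry":0,"rz":0,"jaw":0.6}]}}

```text
time_s: 17.25
tool_pos: [0.5516, -0.0671, 0.0283]
orientation: [-1.571, 0.0, -0.224]
force: [1.3, 0.9, 0.8]
grip_width: 0.0573
```

```bash
python3 -c "from h import *;rep()"
```

```text
17.25 [ 0.5516 -0.0671  0.0283] [-1.571  0.    -0.224] bay [ -1.9 186.8] F [1.3 0.9 0.8] q [-0.22  0.11  2.   -0.    1.03  0.01]
```

Call:
{"method": "drive_tool", "body": {"plan": [{"x":-1.1,"y":-4.9,"z":0,"rx":0,"ry":0,"rz":0,"jaw":0.6},{"x":-1.1,"y":-4.9,"z":0,"rx":0,"ry":0,"rz":0,"jaw":0.6},{"x":-1.1,"y":-4.9,"z":0,"rx":0,"ry":0,"rz":0,"jaw":0.6},{"x":-1.1,"y":-4.9,"z":0,"rx":0,"ry":0,"rz":0,"jaw":0.6},{"x":-1.1,"y":-4.9,"z":0,"rx":0,"ry":0,"rz":0,"jaw":0.6},{"x":-0.7,"y":-3,"z":0,"rx":0,"ry":0,"rz":0,"jaw":0.6},{"x":0,"y":0,"z":0,"rx":0,"ry":0,"rz":0,"jaw":0.6}]}}

```text
time_s: 17.95
tool_pos: [0.5454, -0.0948, 0.0283]
orientation: [-1.572, 0.0, -0.224]
force: [0.7, -0.5, -0.3]
grip_width: 0.0568
```

```bash
python3 - <<'E'
from h import *
t=snap('top','t5.png');s=snap('scene','s5.png');rep()
cv2.imwrite('pics/c5.png',np.vstack([cv2.resize(t['frame'][110:240,200:380],(800,578))[:300*2],])[:,:,::-1][:300*2])
p=cv2.resize(t['frame'][120:240,210:370],(640,480));q=cv2.resize(s['frame'][140:240,180:340],None,fx=4,fy=4)
cv2.imwrite('pics/c5.png',cv2.resize(np.hstack([p,cv2.resize(q,(768,480))]),(800,273))[:,:,::-1])
E
```

```text
18.05 [ 0.5455 -0.0945  0.0283] [-1.571  0.    -0.224] bay [ -1.7 158.7] F [-0.4  0.4 -0.2] q [-0.27  0.11  2.01 -0.    1.03 -0.04]
```

View pics/c5.png

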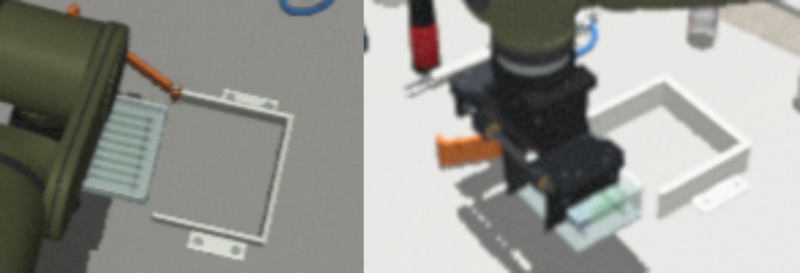

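The dish is just in front of the mouth, parallel to it and centred, with the gate clear. I'll carry on pushing in.

Call:
{"method": "drive_tool", "body": {"plan": [{"x":-0.7,"y":-3,"z":0,"rx":0,"ry":0,"rz":0,"jaw":0.6},{"x":-0.9,"y":-3.9,"z":0,"rx":0,"ry":0,"rz":0,"jaw":0.6},{"x":-0.9,"y":-3.9,"z":0,"rx":0,"ry":0,"rz":0,"jaw":0.6},{"x":-0.9,"y":-3.9,"z":0,"rx":0,"ry":0,"rz":0,"jaw":0.6},{"x":-0.9,"y":-3.9,"z":0,"rx":0,"ry":0,"rz":0,"jaw":0.6},{"x":-0.9,"y":-3.9,"z":0,"rx":0,"ry":0,"rz":0,"jaw":0.6},{"x":-0.9,"y":-3.9,"z":0,"rx":0,"ry":0,"rz":0,"jaw":0.6},{"x":-0.9,"y":-3.9,"z":0,"rx":0,"ry":0,"rz":0,"jaw":0.6}]}}

```text
time_s: 18.85
tool_pos: [0.5385, -0.1248, 0.0283]
orientation: [-1.571, 0.0, -0.224]
force: [0.7, 1.6, -1.0]
grip_width: 0.0571
```

Call:
{"method": "drive_tool", "body": {"plan": [{"x":-0.9,"y":-3.9,"z":0,"rx":0,"ry":0,"rz":0,"jaw":0.6},{"x":-0.9,"y":-3.9,"z":0,"rx":0,"ry":0,"rz":0,"jaw":0.6},{"x":-0.9,"y":-3.9,"z":0,"rx":0,"ry":0,"rz":0,"jaw":0.6},{"x":-0.9,"y":-3.9,"z":0,"rx":0,"ry":0,"rz":0,"jaw":0.6},{"x":-0.9,"y":-3.9,"z":0,"rx":0,"ry":0,"rz":0,"jaw":0.6},{"x":-0.9,"y":-3.9,"z":0,"rx":0,"ry":0,"rz":0,"jaw":0.6},{"x":-0.9,"y":-3.9,"z":0,"rx":0,"ry":0,"rz":0,"jaw":0.6},{"x":-0.9,"y":-3.9,"z":0,"rx":0,"ry":0,"rz":0,"jaw":0.6}]}}

```text
time_s: 19.65
tool_pos: [0.5313, -0.156, 0.0283]
orientation: [-1.571, 0.0, -0.224]
force: [0.9, 0.9, -1.5]
grip_width: 0.0571
```

```bash
python3 -c "from h import *;rep()"
```

```text
19.65 [ 0.5313 -0.156   0.0283] [-1.571  0.    -0.224] bay [-2.  95.6] F [ 0.9  0.9 -1.5] q [-0.38  0.11  2.01 -0.    1.03 -0.16]
```

Call:
{"method": "drive_tool", "body": {"plan": [{"x":-0.9,"y":-3.9,"z":0,"rx":0,"ry":0,"rz":0,"jaw":0.6},{"x":-0.9,"y":-3.9,"z":0,"rx":0,"ry":0,"rz":0,"jaw":0.6},{"x":-0.9,"y":-3.9,"z":0,"rx":0,"ry":0,"rz":0,"jaw":0.6},{"x":-0.9,"y":-3.9,"z":0,"rx":0,"ry":0,"rz":0,"jaw":0.6},{"x":-0.9,"y":-3.9,"z":0,"rx":0,"ry":0,"rz":0,"jaw":0.6},{"x":-0.9,"y":-3.9,"z":0,"rx":0,"ry":0,"rz":0,"jaw":0.6},{"x":-0.9,"y":-3.9,"z":0,"rx":0,"ry":0,"rz":0,"jaw":0.6},{"x":-0.9,"y":-3.9,"z":0,"rx":0,"ry":0,"rz":0,"jaw":0.6}]}}

```text
time_s: 20.45
tool_pos: [0.5241, -0.1872, 0.0283]
orientation: [-1.571, 0.0, -0.224]
force: [-0.4, 2.2, 0.2]
grip_width: 0.0573
```

Call:
{"method": "drive_tool", "body": {"plan": [{"x":-0.9,"y":-3.9,"z":0,"rx":0,"ry":0,"rz":0,"jaw":0.6},{"x":-0.7,"y":-3,"z":0,"rx":0,"ry":0,"rz":0,"jaw":0.6},{"x":-0.5,"y":-2,"z":0,"rx":0,"ry":0,"rz":0,"jaw":0.6},{"x":-0.2,"y":-1,"z":0,"rx":0,"ry":0,"rz":0,"jaw":0.6},{"x":0,"y":0,"z":0,"rx":0,"ry":0,"rz":0,"jaw":0.6}]}}

```text
time_s: 20.95
tool_pos: [0.522, -0.1971, 0.0285]
orientation: [-1.571, -0.0, -0.224]
force: [-0.1, 0.1, -0.8]
grip_width: 0.057
```

```bash
python3 -c "from h import *;rep()"
```

```text
20.95 [ 0.522  -0.1971  0.0285] [-1.571 -0.    -0.224] bay [-1.9 53.4] F [-0.1  0.1 -0.8] q [-0.46  0.11  2.   -0.    1.03 -0.23]
```

Call:
{"method": "drive_tool", "body": {"plan": [{"x":1,"y":5,"z":0,"rx":0,"ry":0,"rz":0,"jaw":0.6},{"x":4.5,"y":20,"z":0,"rx":0,"ry":0,"rz":0,"jaw":0.6},{"x":4.5,"y":20,"z":5,"rx":0,"ry":0,"rz":0,"jaw":0.3},{"x":0,"y":0,"z":35,"rx":0,"ry":0,"rz":0,"jaw":0},{"x":0,"y":0,"z":40,"rx":0,"ry":0,"rz":0,"jaw":0},{"x":20,"y":5,"z":30,"rx":0,"ry":0,"rz":0,"jaw":0},{"x":40,"y":10,"z":20,"rx":0,"ry":0,"rz":0,"jaw":0},{"x":40,"y":10,"z":0,"rx":0,"ry":0,"rz":0,"jaw":0}]}}

```text
time_s: 21.75
tool_pos: [0.6355, -0.127, 0.164]
orientation: [-1.572, -0.009, -0.224]
force: [1.6, -1.5, 1.3]
grip_width: 0.0145
```

Call:
{"method": "drive_tool", "body": {"plan": [{"x":40,"y":0,"z":0,"rx":0,"ry":0,"rz":0,"jaw":0},{"x":20,"y":0,"z":0,"rx":0,"ry":0,"rz":0,"jaw":0},{"x":0,"y":0,"z":0,"rx":0,"ry":0,"rz":0,"jaw":0}]}}

```text
time_s: 22.05
tool_pos: [0.6939, -0.1261, 0.1581]
orientation: [-1.571, -0.001, -0.223]
force: [0.5, 0.2, -0.1]
grip_width: 0.0005
```

```bash
python3 - <<'E'
from h import *
t=snap('top','t6.png');rep()
hsv=cv2.cvtColor(t['frame'],cv2.COLOR_RGB2HSV)
P=ray(t,cv2.boxPoints(((263.79,142.64),(61.69,6.08),38.83)),.038)
print('gate t0 bay',[tobay(p).round(1).tolist() for p in P])
print('nominal px hinge/end0', [ (q-[180,90])*4 for q in proj(t,[list(toworld(b)/1e3)+[.038] for b in [(67,63),(-62,-55),(62,-55),(-62,57)]])])
cv2.imwrite('pics/c6.png',cv2.resize(t['frame'][90:240,180:380],(800,600))[:,:,::-1])
H=np.array([67,63.]);prev=None
for th in np.arange(2.05,-.01,-.205):
    u=np.array([-np.cos(th),np.sin(th)]);n=np.array([np.sin(th),np.cos(th)]);h=12*abs(n[0])+10*abs(n[1])
    w=toworld(H+105*u+(3+h)*n);print(round(th,3),w.round(1),None if prev is None else (w-prev).round(1));prev=w
th=2.05;u=np.array([-np.cos(th),np.sin(th)]);n=np.array([np.sin(th),np.cos(th)]);print('standoff',toworld(H+105*u+34*n))
E
```

```text
22.1 [ 0.6924 -0.1263  0.1579] [-1.571e+00  1.000e-03 -2.230e-01] bay [148.5 160.3] F [-0.1 -0.3  1. ] q [-0.26  0.28  1.57 -0.    1.29 -0.03]
gate t0 bay [[119.4, 192.2], [132.7, 186.1], [66.6, 54.6], [53.6, 60.7]]
nominal px hinge/end0 [array([424.98243513, 274.70908837]), array([577.17516515, 535.76518669]), array([622.30789155, 327.62866938]), array([385.09406902, 491.13403877])]
2.05 [ 673.1 -134.8] None
1.845 [ 656.7 -119.1] [-16.5  15.7]
1.64 [ 636.7 -107.1] [-20.  12.]
1.435 [616.7 -99.9] [-19.9   7.2]
1.23 [596.6 -96.7] [-20.1   3.2]
1.025 [575.6 -97.6] [-21.   -0.9]
0.82 [ 554.6 -102.9] [-21.   -5.3]
0.615 [ 534.6 -112.9] [-20.   -9.9]
0.41 [ 516.8 -127.2] [-17.8 -14.3]
0.205 [ 502.2 -145.5] [-14.6 -18.3]
-0.0 [ 491.8 -167.1] [-10.3 -21.5]
standoff [ 685.15452367 -144.95204072]
```

View pics/c6.png

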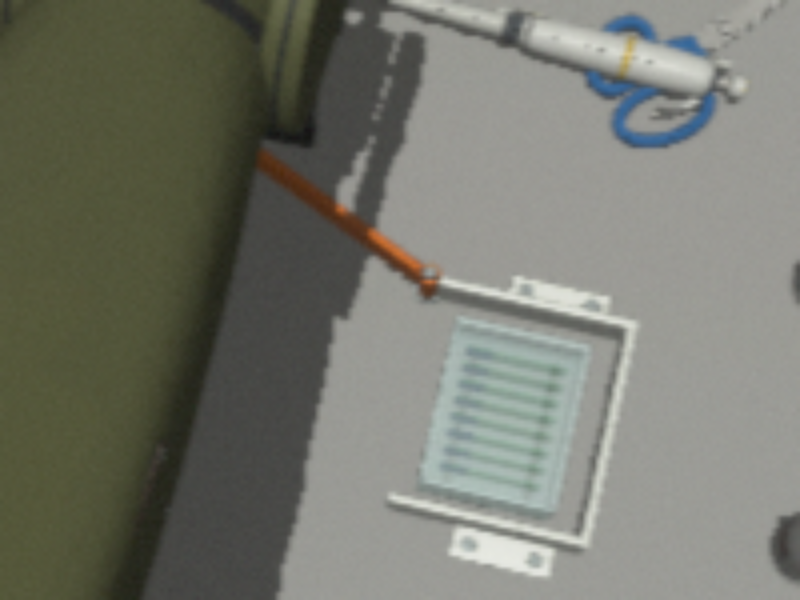

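The top view shows the dish wholly in the bay and square. The gate is still open, its hinge at about (428,278) where the model puts it. I'll check the dish's pose and descend outside the gate.

```bash
python3 - <<'E'
from h import *
t=load('t6.png')
for n,p in dict(pxpy=(459,319),pxmy=(589,346),mxpy=(421,487),mxmy=(555,513)).items():
    q=np.array(p)/4+[180,90]; print(n,[tobay(ray(t,q,z)[0]).round(1).tolist() for z in(.046,0)])
print('pipette tip',ray(t,[270,86],0.02))
E
```

```text
pxpy [[44.0, 37.9], [54.1, 38.0]]
pxmy [[45.3, -38.0], [55.5, -41.2]]
mxpy [[-56.0, 37.5], [-50.1, 37.6]]
mxmy [[-53.2, -39.5], [-47.2, -42.7]]
pipette tip [[ 0.77686662 -0.16413637  0.02      ]]
```

Call:
{"method": "drive_tool", "body": {"plan": [{"x":-7,"y":-19,"z":-10,"rx":0,"ry":0,"rz":0,"jaw":0},{"x":0,"y":0,"z":-40,"rx":0,"ry":0,"rz":0,"jaw":0},{"x":0,"y":0,"z":-40,"rx":0,"ry":0,"rz":0,"jaw":0},{"x":0,"y":0,"z":-30,"rx":0,"ry":0,"rz":0,"jaw":0},{"x":0,"y":0,"z":-14,"rx":0,"ry":0,"rz":0,"jaw":0},{"x":0,"y":0,"z":0,"rx":0,"ry":0,"rz":0,"jaw":0}]}}

```text
time_s: 22.7
tool_pos: [0.6818, -0.1461, 0.0213]
orientation: [-1.571, 0.006, -0.225]
force: [0.4, 0.1, 0.3]
grip_width: 0.0005
```

Call:
{"method": "drive_tool", "body": {"plan": [{"x":-4,"y":6,"z":0,"rx":0,"ry":0,"rz":0,"jaw":0},{"x":-4.5,"y":5,"z":0,"rx":0,"ry":0,"rz":0,"jaw":0},{"x":-4,"y":4,"z":0,"rx":0,"ry":0,"rz":0,"jaw":0},{"x":-4,"y":4,"z":0,"rx":0,"ry":0,"rz":0,"jaw":0},{"x":-4,"y":4,"z":0,"rx":0,"ry":0,"rz":0,"jaw":0},{"x":-4.5,"y":3.7,"z":0,"rx":0,"ry":0,"rz":0,"jaw":0},{"x":-6.7,"y":4.3,"z":0,"rx":0,"ry":0,"rz":0,"jaw":0},{"x":-6.7,"y":4,"z":0,"rx":0,"ry":0,"rz":0,"jaw":0}]}}

```text
time_s: 23.5
tool_pos: [0.646, -0.1104, 0.0243]
orientation: [-1.571, 0.0, -0.224]
force: [0.2, 0.5, -0.2]
grip_width: 0.0006
```

Call:
{"method": "drive_tool", "body": {"plan": [{"x":-6.6,"y":3.7,"z":0,"rx":0,"ry":0,"rz":0,"jaw":0},{"x":-6.6,"y":2.8,"z":0,"rx":0,"ry":0,"rz":0,"jaw":0},{"x":-6.6,"y":2.4,"z":0,"rx":0,"ry":0,"rz":0,"jaw":0},{"x":-6.7,"y":2,"z":0,"rx":0,"ry":0,"rz":0,"jaw":0},{"x":-6.7,"y":1.5,"z":0,"rx":0,"ry":0,"rz":0,"jaw":0},{"x":-6.7,"y":1.1,"z":0,"rx":0,"ry":0,"rz":0,"jaw":0},{"x":-6.7,"y":0.6,"z":0,"rx":0,"ry":0,"rz":0,"jaw":0},{"x":0,"y":0,"z":0,"rx":0,"ry":0,"rz":0,"jaw":0}]}}

```text
time_s: 24.3
tool_pos: [0.5989, -0.0965, 0.0242]
orientation: [-1.571, 0.001, -0.224]
force: [-0.2, 0.8, 0.1]
grip_width: 0.0007
```

```bash
python3 - <<'E'
from h import *
rep();t=snap('top','t7.png');hsv=cv2.cvtColor(t['frame'],cv2.COLOR_RGB2HSV)
m=((hsv[...,1]>120)&(hsv[...,0]<20)).astype('u1');m[:95]=0;m[230:]=0;m[:,:200]=0;m[:,350:]=0
print(m.sum(),[(tobay(ray(t,p,.038)[0])).round().tolist() for p in cv2.boxPoints(cv2.minAreaRect(np.argwhere(m)[:,::-1].astype('f4')))])
E
```

```text
24.3 [ 0.5989 -0.0965  0.0242] [-1.571e+00  1.000e-03 -2.240e-01] bay [ 50.7 168.6] F [-0.2  0.8  0.1] q [-0.25  0.22  1.89  0.    1.04 -0.02]
167 [[49.0, 141.0], [70.0, 60.0], [58.0, 57.0], [36.0, 138.0]]
```

Call:
{"method": "drive_tool", "body": {"plan": [{"x":-7.8,"y":0,"z":0,"rx":0,"ry":0,"rz":0,"jaw":0},{"x":-7.8,"y":-0.3,"z":0,"rx":0,"ry":0,"rz":0,"jaw":0},{"x":-7.8,"y":-0.8,"z":0,"rx":0,"ry":0,"rz":0,"jaw":0},{"x":-7,"y":-1.3,"z":0,"rx":0,"ry":0,"rz":0,"jaw":0},{"x":-7,"y":-1.8,"z":0,"rx":0,"ry":0,"rz":0,"jaw":0},{"x":-7,"y":-2.2,"z":0,"rx":0,"ry":0,"rz":0,"jaw":0},{"x":-6.8,"y":-2.9,"z":0,"rx":0,"ry":0,"rz":0,"jaw":0},{"x":-6.7,"y":-3.3,"z":0,"rx":0,"ry":0,"rz":0,"jaw":0}]}}

```text
time_s: 25.15
tool_pos: [0.5415, -0.1095, 0.0244]
orientation: [-1.571, -0.0, -0.224]
force: [0.5, -0.3, 0.1]
grip_width: 0.0003
```

Call:
{"method": "drive_tool", "body": {"plan": [{"x":-6.5,"y":-3.8,"z":0,"rx":0,"ry":0,"rz":0,"jaw":0},{"x":-6.2,"y":-4.3,"z":0,"rx":0,"ry":0,"rz":0,"jaw":0},{"x":-6,"y":-4.8,"z":0,"rx":0,"ry":0,"rz":0,"jaw":0},{"x":-5.6,"y":-5.2,"z":0,"rx":0,"ry":0,"rz":0,"jaw":0},{"x":-5.2,"y":-5.7,"z":0,"rx":0,"ry":0,"rz":0,"jaw":0},{"x":-4.9,"y":-6.1,"z":0,"rx":0,"ry":0,"rz":0,"jaw":0},{"x":-4.5,"y":-6.5,"z":0,"rx":0,"ry":0,"rz":0,"jaw":0},{"x":0,"y":0,"z":0,"rx":0,"ry":0,"rz":0,"jaw":0}]}}

```text
time_s: 25.95
tool_pos: [0.5025, -0.1464, 0.0242]
orientation: [-1.571, 0.001, -0.225]
force: [0.3, 0.0, -0.6]
grip_width: 0.0003
```

```bash
python3 -c "from h import *;rep()"
```

```text
25.95 [ 0.5025 -0.1464  0.0242] [-1.571e+00  1.000e-03 -2.250e-01] bay [-32.2  98.5] F [ 0.3  0.  -0.6] q [-0.39  0.05  2.08 -0.    1.02 -0.16]
```

Call:
{"method": "drive_tool", "body": {"plan": [{"x":-2.3,"y":-4,"z":0,"rx":0,"ry":0,"rz":0,"jaw":0},{"x":-2,"y":-4,"z":0,"rx":0,"ry":0,"rz":0,"jaw":0},{"x":-1.5,"y":-3.5,"z":0,"rx":0,"ry":0,"rz":0,"jaw":0},{"x":-1.5,"y":-3,"z":0,"rx":0,"ry":0,"rz":0,"jaw":0},{"x":-1,"y":-2,"z":0,"rx":0,"ry":0,"rz":0,"jaw":0},{"x":-0.5,"y":-1.5,"z":0,"rx":0,"ry":0,"rz":0,"jaw":0},{"x":0,"y":0,"z":0,"rx":0,"ry":0,"rz":0,"jaw":0}]}}

```text
time_s: 26.65
tool_pos: [0.4942, -0.1638, 0.0243]
orientation: [-1.571, 0.0, -0.224]
force: [0.0, 0.6, -0.6]
grip_width: 0.0004
```

```bash
python3 -c "from h import *;rep()"
```

```text
26.65 [ 0.4942 -0.1638  0.0243] [-1.571  0.    -0.224] bay [-36.4  79.7] F [ 0.   0.6 -0.6] q [-0.42  0.04  2.08 -0.    1.02 -0.2 ]
```

Call:
{"method": "drive_tool", "body": {"plan": [{"x":-0.2,"y":-1,"z":0,"rx":0,"ry":0,"rz":0,"jaw":0},{"x":-0.2,"y":-1,"z":0,"rx":0,"ry":0,"rz":0,"jaw":0},{"x":0,"y":0,"z":0,"rx":0,"ry":0,"rz":0,"jaw":0}]}}

```text
time_s: 26.95
tool_pos: [0.4939, -0.1657, 0.0243]
orientation: [-1.571, 0.0, -0.224]
force: [0.4, 0.2, 0.3]
grip_width: 0.0004
```

Call:
{"method": "drive_tool", "body": {"plan": [{"x":-0.2,"y":-1,"z":0,"rx":0,"ry":0,"rz":0,"jaw":0},{"x":0,"y":0,"z":0,"rx":0,"ry":0,"rz":0,"jaw":0}]}}

```text
time_s: 27.15
tool_pos: [0.4938, -0.1662, 0.0243]
orientation: [-1.57, 0.0, -0.224]
force: [-0.0, 2.8, 0.6]
grip_width: 0.0006
```

Call:
{"method": "drive_tool", "body": {"plan": [{"x":-0.2,"y":-1,"z":0,"rx":0,"ry":0,"rz":0,"jaw":0},{"x":0,"y":0,"z":0,"rx":0,"ry":0,"rz":0,"jaw":0}]}}

```text
time_s: 27.35
tool_pos: [0.4937, -0.1663, 0.0243]
orientation: [-1.568, 0.0, -0.225]
force: [0.6, 5.4, -0.2]
grip_width: 0.0007
```

```bash
python3 -c "from h import *;rep()"
```

```text
27.35 [ 0.4937 -0.1663  0.0243] [-1.568  0.    -0.225] bay [-36.3  77.1] F [ 0.6  5.4 -0.2] q [-0.43  0.04  2.08  0.    1.02 -0.21]
```

The force rose from near 0 to 5.4 N with no further movement, at the expected shut position. I'll back off and check.

Call:
{"method": "drive_tool", "body": {"plan": [{"x":1,"y":4,"z":0,"rx":0,"ry":0,"rz":0,"jaw":0},{"x":5,"y":22,"z":0,"rx":0,"ry":0,"rz":0,"jaw":0},{"x":5,"y":22,"z":20,"rx":0,"ry":0,"rz":0,"jaw":0},{"x":0,"y":30,"z":40,"rx":0,"ry":0,"rz":0,"jaw":0},{"x":0,"y":40,"z":40,"rx":0,"ry":0,"rz":0,"jaw":0},{"x":0,"y":40,"z":20,"rx":0,"ry":0,"rz":0,"jaw":0},{"x":0,"y":40,"z":0,"rx":0,"ry":0,"rz":0,"jaw":0},{"x":0,"y":0,"z":0,"rx":0,"ry":0,"rz":0,"jaw":0}]}}

```text
time_s: 28.15
tool_pos: [0.5051, 0.0288, 0.1411]
orientation: [-1.57, -0.003, -0.219]
force: [-0.6, -0.6, -0.9]
grip_width: 0.0006
```

```bash
python3 - <<'E'
from h import *
rep();t=snap('top','t8.png');hsv=cv2.cvtColor(t['frame'],cv2.COLOR_RGB2HSV)
m=((hsv[...,1]>120)&(hsv[...,0]<20)).astype('u1');m[:95]=0;m[240:]=0;m[:,:200]=0;m[:,350:]=0
P=[(tobay(ray(t,p,.038)[0])).round(1).tolist() for p in cv2.boxPoints(cv2.minAreaRect(np.argwhere(m)[:,::-1].astype('f4')))];print(m.sum(),P)
s=snap('scene','s8.png')
a=cv2.resize(t['frame'][110:245,205:385],(400,300));b=cv2.resize(s['frame'][140:240,200:333],(400,300))
c=cv2.resize(t['frame'],(400,300))
cv2.imwrite('pics/c8.png',np.vstack([np.hstack([a,b]),np.hstack([c,cv2.resize(s['frame'],(400,300))])])[:,:,::-1])
E
```

```text
28.15 [0.5051 0.0288 0.1411] [-1.57  -0.003 -0.219] bay [-68.6 269.9] F [-0.6 -0.6 -0.9] q [-0.05 -0.14  2.04  0.    1.24  0.17]
148 [[-71.8, 70.5], [65.2, 65.0], [64.6, 54.3], [-72.3, 60.0]]
```

View pics/c8.png

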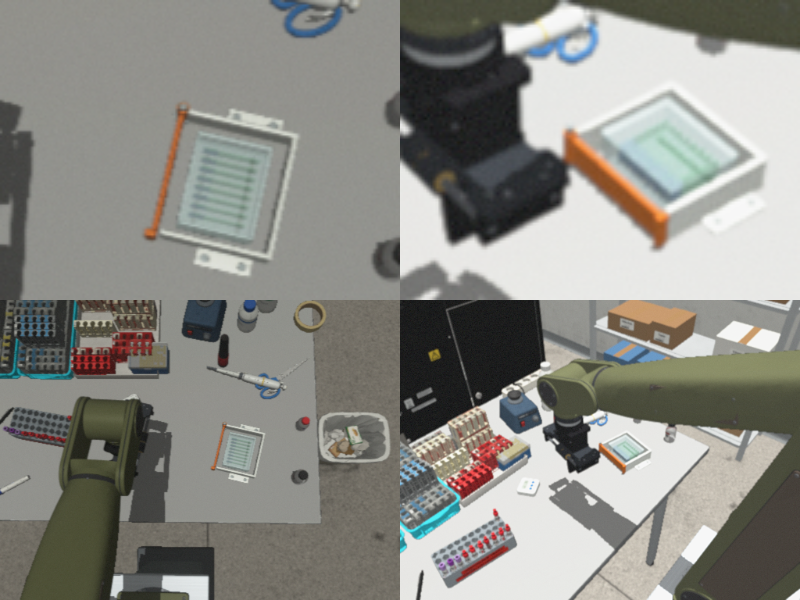

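The gate lies across the mouth and the dish stands square inside. The timer and bottles are in place and the tool is clear of everything, so I'll hand in.

```bash
python3 -c "
from h import *
print(hand_in())"
```

```text
the job is handed in; nothing more can be done
None
```

The dish is inside the bay, standing squarely, and the gate is shut behind it. I handed the job in at about 28 s of the 69 s allowed.

- **Pushing:** I slid the dish with the two fingertips against one face at a time, in three straight pushes: toward the bay, sideways into line with the mouth, then in. It was never lifted. The push forces I read at the end of each move were up to about 3.5 N, against the 10 N limit. I did not see peaks between those readings.
- **Dish position:** In the top view taken just before I shut the gate, the dish was parallel to the walls. Its centre was within about 1 to 3 mm of the bay's centre in depth and about 2 to 5 mm towards the -x wall. That leaves at least 6 mm clear on each side. The top view gave a sideways offset anywhere from +1 to -5 mm, depending on the height assumed for the dish edge.
- **Gate:** I swung it shut with the closed fingers until it met its stop. Force rose to 5.4 N with no further movement, about 1 mm from the calculated shut position. The last top-view colour measurement read up to 0.04 rad open, which I put down to the end block sticking out on the outer face. The picture shows the gate lying across the mouth.
- **Other objects:** In the last pictures the timer and both bottles are where they stood. The gripper is clear of everything.

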